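Lock the push-and-turn lid on the bead jar

ROBOT

A 6-joint arm with a two-finger parallel gripper is mounted at the origin on the work surface. World frame = base frame: x ahead of the robot, y to its left, z up, the work surface at z = 0. Lengths are in mm, angles in degrees, forces in N, time in s.
With the tool pointing down it reaches from about 300 to 850 mm from the base axis. Payload 4.2 kg.
Tool frame: the origin (TCP) lies midway between the tips of the shut fingers; the grasp point (between the pads) lies 19 mm behind it (env.grip_point_offset is the distance from the TCP to the grasp point, in mm); z points along the fingers, x is the direction in which the jaws open and shut, and the axes are right-handed (so a half turn about z gives the same grasp; the last joint's range is limited). The gripper opens to 91 mm and grips with 3 to 60 N. Pads are 32 mm wide; open, the fingers measure 118 mm over their backs; the gripper's body (76 mm by 178 mm) begins 60 mm behind the grasp point.
Start: joints at [-73.969, 18.312, 89.639, -0, 72.044, -1.146], TCP at [169.817, -549.368, 213.976] pointing down, gripper open.
Joint ranges: [-177.97, 177.97], [-48.28, 115.42], [12.27, 149.76], [-77.06, 257.06], [2.81, 150.46], [-146.56, 146.56]. Speed limits (degrees/s): [147.25, 147.25, 180, 180, 180, 180].

INTERFACE

Orientations are given as [roll, pitch, yaw] about the fixed x, y, z axes, in that order (R = Rz(yaw) Ry(pitch) Rx(roll)).
In Python, from workcell import env gives the robot as it stands.
- The arm moves only by the shell command python3 -m pendant 'ROWS' [FORCE]. ROWS is JSON, a list of rows, each an object with "xyz": the shift along the tool's x, y, z in m, a list of three; "roll": the turn about the tool's z in degrees; "jaw": the closure, from 0 (fully open) to 1 (shut). A call has exactly 8 rows; each row is the pose to reach, as a shift and turn from the pose commanded when the call began, along the tool's axes at that moment; what a row does not reach only later rows make up. A row lasts 1/8 s, in which the tool goes at most 62.5 mm and 10.7 degrees, less where a joint would pass 70% of its speed; a pose out of reach is approached as far as the arm can. A call with a gripper value outside its range is refused whole. The fingers move at their own pace and stop on an object; FORCE is the grip in N (left out, the last holds). Time passes only in rows, so rows that repeat a pose let the fingers close, or fill a call up. It gives the time, the measured TCP pose, the force and the opening at its end, in the units of the state.
- env.state(): the state, without advancing time (a new reading comes with each control period).
- env.grab_frame(name): name is "scene" or "top" or "wrist"; returns (picture, depth): 420x560x3 uint8, blue, green, red; 420x560 float32, mm along the optical axis (not along the pixel's ray), 0 where there is no reading.
- env.camera_params(name): a dict with "camera_matrix" (3x3 intrinsics, pixels), "cam_to_world" (4x4, takes a point from camera to world coordinates); the wrist camera has in their place "hand_eye" (4x4, takes a point from camera to tool coordinates, whose origin is the TCP and whose axes are the tool frame's). Camera axes: x right, y up, looking along -z (the intrinsics and any distortion apply to the point x, -y, -z); pixel columns grow to the right and rows downward; lengths in mm; the calibration is good to about 2 mm. A picture is of the moment at which its call begins: read the wrist's pose just before it. camera_params takes no time and is no camera call.
- env.job_done(): hands the job in, once; it reports no verdict.
The state is a dict: "time_s": time; "qpos": joint angles; "qvel": joint speeds; "effort": joint torques, N m; "ee_pos": TCP position; "ee_rot": TCP orientation; "force": force on the tool from outside, world axes, zero at the start; "torque": the same for the moment, N m; "gripper_width": finger opening in mm.
Only numpy, scipy, OpenCV 4.12 (cv2) and the standard library are available. Lean on these libraries where they do the work, as an engineer would, in place of code of your own. Each camera call takes 0.05 s, during which the arm holds its last target. There are 200 camera calls.

TASK

Close the open bead jar in the black case: take the lid with the straight bar grip from the blue tray, fit it into the jar's mouth, push it in against its spring and turn it clockwise a quarter turn to the stop so that it stays locked down when let go. Press and turn gently, only as hard as the spring and the stop need, and leave the other lids and the rest of the desk as they are.

Things in the scene. Friction and masses are not known exactly. Their poses are not given: they have to be found in the camera images.
- lid: Bayonet lid, white plastic, about 80 g, 61 mm tall, upright in the tray. Origin: centre of its underside, z up. From the bottom: nose tapering from 24 to 34 mm diameter (z 0 to 6 mm), round plug 34 mm wide (to z 24), flange 54 mm wide (to z 29), then a straight bar grip 44 mm long (along the lid's x), 14 mm thick (y), 32 mm high (to z 61). Same after a half turn.
- lugs (a point): On the lid's axis, level with the middle of its two locking lugs, 8.5 mm above the lid's underside. The lugs stick out from the plug along the lid's +x and -x, under the ends of the bar; each reaches 24 mm from the axis, is 8 mm wide and 5 mm high (z 6 to 11 mm of the lid).
- mouth (a point): Centre of the open jar's mouth, level with its rim, 88 mm above the desk; z up, axes along the case's. White plastic jar, 62 mm wide, 28 mm out of the black foam, the only wide mouth among many 28 mm cups (13 mm tall). The plug's hole is 36 mm wide at its tightest. Two opposite slots in the rim, 12.4 mm wide, let the lugs down. Their direction is not measured (see seal).
- seal (a point): Resting place of the spring-loaded seal plate in the jar, 10 mm under the middle of the mouth (fixed to the case, axes along the case's). The line of the slots lies 45 degrees anticlockwise, seen from above, from the case's x axis, but the jar was set into the foam by hand: up to 0.45 rad off to either side. It must be felt or seen. The jar is held fast and does not turn.
- depth (a point): Lowest place of the lid's underside, 24 mm under the mouth (flange on rim). Lid's underside under the rim: 6 mm = lugs resting on the rim beside the slots; 10 mm = lugs in the slots, nose on the plate. Then the spring resists with 2 N plus 0.5 N per mm. Deeper than 20 mm, the lugs are under the lip and the lid turns, clockwise only, 90 degrees to a hard stop.
- locked (a point): Where the lid's underside is when locked: 17 mm under the mouth, on the jar's axis. Let go at the stop, the lid is lifted by the spring so that its lugs rise into notches and it stays here. Let go short of the stop it stays lower, 20 mm under the rim, or springs up to 10 mm under the rim.
- case: The black case with a green edge, fixed to the desk: its foam-filled half is 260 mm (x) by 220 mm (y) by 60 mm high, origin at the centre of its underside; its other half lies open and flat, 34 mm high, from 118 to 339 mm towards its -y. The jar's mouth is at (-20, 45) mm in its frame.
- tray: Shallow blue tray, fixed, 170 mm (x) by 270 mm (y), floor 4 mm thick, walls 14 mm high, origin at the centre of its underside. It holds three lids, in any order, about 85 mm apart along its y, a pen and a small pot.
- knob_lid: Bystander: another white lid with a round knob 20 mm in diameter, 52 mm wide, 51 mm tall, origin at the centre of its underside.
- flat_lid: Bystander: a flat white lid 58 mm in diameter, 13 mm tall, without a grip, origin at the centre of its underside.
- pen: Bystander: a white pen 130 mm long and 10 mm thick lying in the tray, origin at its underside.
- glue: Bystander: a white glue bottle 44 mm in diameter, 110 mm tall, on the desk, origin at the centre of its underside.
- big_jar: Bystander: a closed clear jar 64 mm in diameter, 75 mm tall, on the desk, origin at the centre of its underside.
- wax_pot: Bystander: a small metal pot 36 mm in diameter, 14 mm tall, in the tray, origin at the centre of its underside.
- scoop: Bystander: a flat white plastic scoop, 70 by 50 by 10 mm, on the desk, origin at the centre of its underside.
Not all that is in view belongs to the job. What is shaped like the lid but pink or red is not meant.

How it is judged:
By the outcome, as a careful person would: the job done as asked, in the order asked, and still so for the second after the job is handed in, with the robot touching nothing.
It also fails if it takes over 72 s, if anything falls off the work surface, if the arm or the gripper's body presses on something with over 40 N, if the wrist force passes 120 N, or if a joint passes its speed limit or range.

## Working session

There is one attempt and no reset: what is moved stays moved. The work goes in short steps, Python scripts to look and compute and a shell command to move; the robot and the scene stay as the last step left them, time stands still between calls to the robot, and variables do not carry over. Pictures are saved under pics/ and viewed, about 8 in all and at most 12, crops included, and the job is handed in when it is done.

```bash
ls; mkdir -p pics
python3 - <<'E'
from workcell import env
import cv2, numpy as np
print(env.state())
for n in("scene","top","wrist"):
    p=env.camera_params(n); print(n,{k:np.round(v,3).tolist() if not isinstance(v,str) else v for k,v in p.items()})
for n in("scene","top"):
    a,d=env.grab_frame(n); cv2.imwrite(f"pics/{n}0.png",a); np.save(f"pics/{n}0.npy",d)
E
```

```text
pics
{'time_s': 0.0, 'qpos': array([-7.39695192e+01,  1.83513534e+01,  8.97071771e+01,  6.27431034e-04,
        7.20416916e+01, -1.14500019e+00]), 'qvel': array([-0.04964911, -0.01219949,  0.06129197,  0.01729967, -0.03765785,
        0.13718879]), 'effort': array([-5.37488613e-04, -4.12454081e+01, -2.31970632e+01,  7.27715436e-02,
        4.59006114e-02, -1.25773690e-04]), 'ee_pos': array([ 169.67161285, -548.87248508,  213.11792451]), 'ee_rot': array([-1.79997401e+02,  1.00190130e-01, -7.28247107e+01]), 'force': array([0.70194172, 0.62775542, 0.01072977]), 'torque': array([ 8.36171179e-05, -1.16740361e-02,  1.97062380e-02]), 'gripper_width': 91.0129328814941}
scene {'camera_matrix': [[462.937, 0.0, 281.631], [0.0, 462.937, 213.355], [0.0, 0.0, 1.0]], 'cam_to_world': [[0.098, -0.834, 0.543, 977.224], [0.995, 0.079, -0.057, 17.794], [0.005, 0.546, 0.838, 777.204], [0.0, 0.0, 0.0, 1.0]]}
top {'camera_matrix': [[394.667, 0.0, 273.829], [0.0, 394.667, 214.144], [0.0, 0.0, 1.0]], 'cam_to_world': [[-0.002, 0.999, -0.052, 491.136], [-0.999, 0.0, 0.042, 94.078], [0.042, 0.052, 0.998, 971.167], [0.0, 0.0, 0.0, 1.0]]}
wrist {'camera_matrix': [[322.895, 0.0, 276.674], [0.0, 322.895, 206.036], [0.0, 0.0, 1.0]], 'hand_eye': [[1.0, 0.0, -0.001, -1.03], [-0.0, -0.968, -0.25, -70.554], [-0.001, 0.25, -0.968, -171.646], [0.0, 0.0, 0.0, 1.0]]}
```

View pics/top0.png

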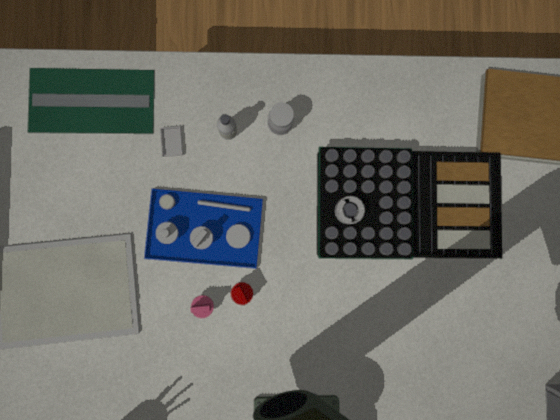

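View pics/scene0.png

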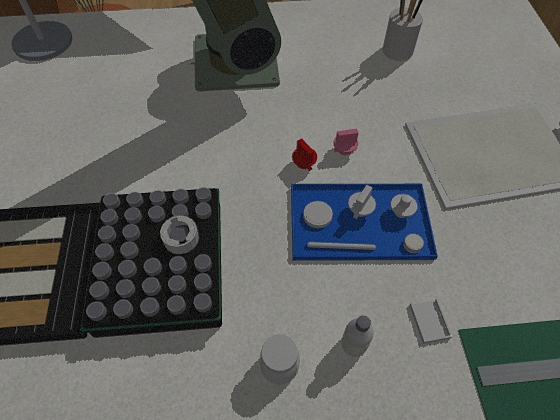

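The top view shows three white lids in the blue tray: (166,232) is the knob lid, (201,238) looks like the bar-grip lid, and (237,236) is the flat one. The pink (202,306) and red (242,293) ones lie outside the tray and are decoys. The open jar is at (350,210) in the top view and (180,234) in the scene view. I'll confirm with an enlarged crop and measure.

```bash
cat > h.py <<'E'
import numpy as np, cv2
from workcell import env
def cloud(n,d,st=None):
    p=env.camera_params(n);K=p["camera_matrix"]
    T=p.get("cam_to_world")
    if T is None:
        from scipy.spatial.transform import Rotation as R
        M=np.eye(4);M[:3,:3]=R.from_euler("xyz",st["ee_rot"],degrees=True).as_matrix();M[:3,3]=st["ee_pos"]
        T=M@p["hand_eye"]
    v,u=np.mgrid[:d.shape[0],:d.shape[1]]
    P=np.stack([(u-K[0,2])/K[0,0]*d,-(v-K[1,2])/K[1,1]*d,-d,np.ones_like(d)],-1)@np.asarray(T).T
    P=P[...,:3];P[d==0]=np.nan
    return P
def blob(P,c,r,z0,z1):
    Q=P.reshape(-1,3);m=(np.hypot(Q[:,0]-c[0],Q[:,1]-c[1])<r)&(Q[:,2]>z0)&(Q[:,2]<z1)
    Q=Q[m];
    if len(Q)<4: return len(Q)
    rc=cv2.minAreaRect(Q[:,:2].astype(np.float32))
    w,V=np.linalg.eigh(np.cov(Q[:,:2].T));a=np.degrees(np.arctan2(V[1,1],V[0,1]))%180
    return len(Q),Q.mean(0).round(1),"rect",np.round(rc[0],1),np.round(rc[1],1),"axis",round(a,1),np.sqrt(w).round(1)
E
python3 - <<'E'
from h import *
for n,L,J in(("top",(201,238),(350,210)),("scene",(362,200),(180,234))):
    d=np.load(f"pics/{n}0.npy");P=cloud(n,d)
    for k,c in(("lid",L),("jar",J)):
        p=P[c[1],c[0]];print(n,k,p.round(1))
        if k=="lid":
            print(" bar",blob(P,p,40,42,72));print(" flange",blob(P,p,40,25,40))
        else: print(" rim",blob(P,p,45,80,96))
    print(" desk z",np.nanmedian(P[300:310,150:260,2] if n=="top" else P[100:120,100:140,2]))
a=cv2.imread("pics/top0.png");b=cv2.imread("pics/scene0.png")
c=lambda im,x,y,w,h:cv2.resize(im[y:y+h,x:x+w],(390,290),interpolation=cv2.INTER_CUBIC)
cv2.imwrite("pics/crop1.png",np.vstack([np.hstack([c(a,145,190,121,90),c(a,320,188,60,45)]),np.hstack([c(b,295,180,140,104),c(b,150,210,60,45)])]))
E
```

```text
top lid [483.5 221.6  66.2]
 bar (138, array([484.2, 226.1,  62.1]), 'rect', array([484.3, 227. ]), array([13.9, 43. ]), 'axis', np.float64(143.0), array([ 4.4, 12.8]))
 flange (272, array([484. , 225.6,  32. ]), 'rect', array([483.5, 226.7]), array([52.1, 51.6]), 'axis', np.float64(50.3), array([13.5, 16. ]))
top jar [ 546.9 -118.8   75.4]
 rim (350, array([ 546.5, -115.4,   86. ]), 'rect', array([ 546.5, -115.6]), array([62.3, 59.4]), 'axis', np.float64(107.6), array([17.3, 19.7]))
 desk z -0.1592158923534157
scene lid [500.2 219.2  65.5]
 bar (220, array([490.4, 223.8,  60.8]), 'rect', array([486.1, 225.6]), array([14.2, 45.8]), 'axis', np.float64(141.1), array([ 4.4, 14.1]))
 flange (345, array([490.8, 224.7,  33.2]), 'rect', array([488.7, 224.2]), array([52.8, 47.8]), 'axis', np.float64(65.4), array([13.1, 15.8]))
scene jar [ 549.6 -115.8   77.6]
 rim (636, array([ 550.3, -117.3,   86.9]), 'rect', array([ 548.8, -117.8]), array([62.8, 62. ]), 'axis', np.float64(17.4), array([18.4, 18.5]))
 desk z 0.748806196914586
```

View pics/crop1.png

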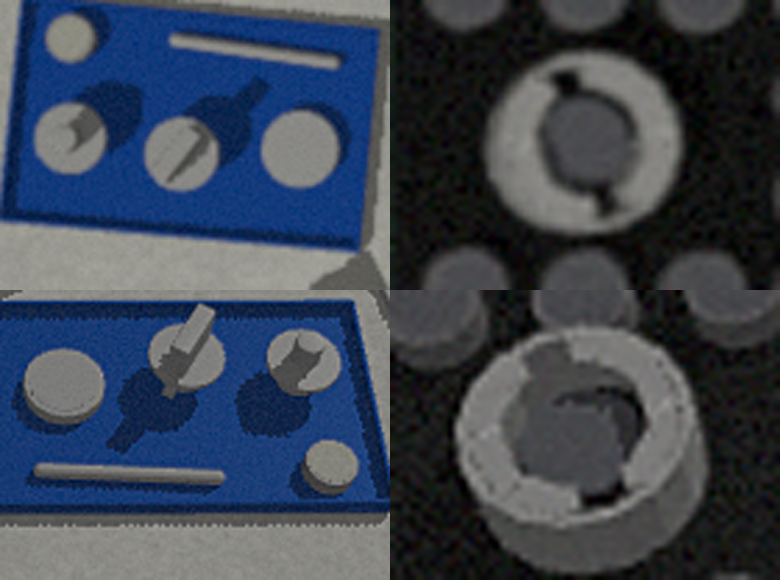

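The crop settles it. The lid in the middle of the tray (top view, 201,238) has the straight bar: it is 14x43 mm with its top at z≈65 mm, as it should be on a 4 mm floor, and its axis is at about 142°. The right and left ones are the flat lid and the knob lid. The jar's slots at crop (567,82) and (605,205) give a line near 17–20° in the world frame. I'll go over the jar first for a close look.

```bash
python3 -m pendant '[{"xyz":[-0.020,-0.032,0],"roll":-4,"jaw":0},{"xyz":[-0.055,-0.090,0],"roll":-12,"jaw":0},{"xyz":[-0.092,-0.147,0],"roll":-20,"jaw":0},{"xyz":[-0.128,-0.205,0],"roll":-28,"jaw":0},{"xyz":[-0.165,-0.263,0],"roll":-36,"jaw":0},{"xyz":[-0.202,-0.321,0],"roll":-44,"jaw":0},{"xyz":[-0.238,-0.379,0],"roll":-52,"jaw":0},{"xyz":[-0.270,-0.432,0],"roll":-60,"jaw":0}]' 30; python3 -c "
from workcell import env;s=env.state();print(s['ee_pos'],s['ee_rot'],s['qpos'])"
```

```text
time_s: 1.1
ee_pos: [481.1, -187.7, 213.8]
ee_rot: [180.0, 0.0, -12.6]
force: [0.2, -1.3, -0.7]
gripper_width: 91.4
[ 481.08799368 -187.73368409  213.77898631] [ 1.79984226e+02  8.91380295e-03 -1.25520925e+01] [-2.25819882e+01  1.30440819e+01  9.71183802e+01 -1.82002211e-02
  6.98435691e+01 -1.00236244e+01]
```

```bash
python3 -m pendant '[{"xyz":[0.015,-0.026,0],"roll":0,"jaw":0},{"xyz":[0.026,-0.047,0],"roll":0,"jaw":0},{"xyz":[0.033,-0.059,0],"roll":0,"jaw":0},{"xyz":[0.033,-0.059,0],"roll":0,"jaw":0},{"xyz":[0.033,-0.059,0],"roll":0,"jaw":0},{"xyz":[0.033,-0.059,0],"roll":0,"jaw":0},{"xyz":[0.033,-0.059,0],"roll":0,"jaw":0},{"xyz":[0.033,-0.059,0],"roll":0,"jaw":0}]'
python3 - <<'E'
from h import *
st=env.state();a,d=env.grab_frame("wrist");P=cloud("wrist",d,st);np.savez("pics/w1.npz",d=d,P=P)
cv2.imwrite("pics/w1.png",a)
print(st["ee_pos"].round(1),st["ee_rot"].round(2))
Q=P.reshape(-1,3);near=np.hypot(Q[:,0]-548,Q[:,1]+117)<45
rim=near&(Q[:,2]>82)&(Q[:,2]<94)
R=Q[rim];(cx,cy),r=cv2.minEnclosingCircle(R[:,:2].astype(np.float32));print("rim c",cx,cy,"r",r,"z",np.median(R[:,2]))
# slot: non-rim fraction by angle at radius 20..23
dx,dy=Q[:,0]-cx,Q[:,1]-cy;rr=np.hypot(dx,dy);an=np.degrees(np.arctan2(dy,dx))
for k in((19.5,21.5),(21.5,23.5)):
    m=near&(rr>k[0])&(rr<k[1])&(Q[:,2]<82)
    A=np.exp(2j*np.radians(an[m]));print(k,m.sum(),"slot axis",np.degrees(np.angle(A.mean()))/2,abs(A.mean()))
    for lo in(-90,90):
        s=m&(np.abs((an-(17 if lo<0 else 197)+180)%360-180)<60);print("  side",np.degrees(np.angle(np.exp(1j*np.radians(an[s])).mean())),s.sum())
v,u=np.where(rim.reshape(d.shape));x0,x1,y0,y1=u.min()-20,u.max()+20,v.min()-20,v.max()+20;print(x0,x1,y0,y1)
cv2.imwrite("pics/w1c.png",cv2.resize(a[y0:y1,x0:x1],None,fx=3,fy=3,interpolation=cv2.INTER_CUBIC)[:600,:800])
E
```

```text
time_s: 2.1
ee_pos: [525.3, -139.6, 214.0]
ee_rot: [180.0, -0.0, -12.9]
force: [0.5, 0.6, -0.9]
gripper_width: 91.5
[ 525.3 -139.6  214. ] [ 1.7999e+02 -1.0000e-02 -1.2860e+01]
rim c 546.9774169921875 -116.91035461425781 r 31.49193572998047 z 88.54618822020325
(19.5, 21.5) 131 slot axis 16.028184209179717 0.16322366742355066
  side -9.408263504382669 47
  side -142.72343255990216 46
(21.5, 23.5) 84 slot axis 3.4761671780477603 0.2854152175280507
  side 3.0981800796335586 32
  side -152.34133784068493 24
241 348 118 224
```

View pics/w1c.png

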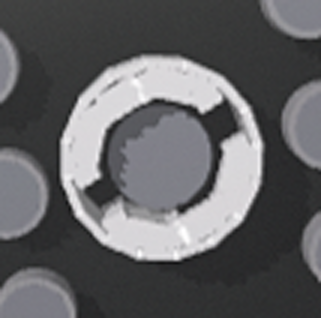

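The jar's slots lie at crop (103,195) and (225,118), which gives about 19.4° in the world frame. The mouth centre is about (547,-117) and the rim z 88.5, as expected. Next I go over the lid.

```bash
python3 -m pendant '[{"xyz":[-0.010,-0.029,0],"roll":-6,"jaw":0},{"xyz":[-0.028,-0.080,0],"roll":-15,"jaw":0},{"xyz":[-0.047,-0.135,0],"roll":-25,"jaw":0},{"xyz":[-0.066,-0.190,0],"roll":-35,"jaw":0},{"xyz":[-0.085,-0.245,0],"roll":-45,"jaw":0},{"xyz":[-0.103,-0.297,0],"roll":-55,"jaw":0},{"xyz":[-0.115,-0.331,0],"roll":-62,"jaw":0},{"xyz":[-0.121,-0.348,0],"roll":-65,"jaw":0}]'
python3 -m pendant '[{"xyz":[0,0,0.005],"roll":0,"jaw":0},{"xyz":[0,0,0.015],"roll":0,"jaw":0},{"xyz":[0,0,0.03],"roll":0,"jaw":0},{"xyz":[0,0,0.04],"roll":0,"jaw":0},{"xyz":[0,0,0.04],"roll":0,"jaw":0},{"xyz":[0,0,0.04],"roll":0,"jaw":0},{"xyz":[0,0,0.04],"roll":0,"jaw":0},{"xyz":[0,0,0.04],"roll":0,"jaw":0}]'
python3 - <<'E'
from h import *
st=env.state();a,d=env.grab_frame("wrist");P=cloud("wrist",d,st)
cv2.imwrite("pics/w2.png",a)
print(st["ee_pos"].round(1),st["ee_rot"].round(2))
print(blob(P,(485,226),32,58,72));print(blob(P,(485,226),35,26,40))
# slot angle from w1: intensity around rim
from scipy.spatial.transform import Rotation as R
p=env.camera_params("wrist");M=np.eye(4);M[:3,:3]=R.from_euler("xyz",[179.99,0,-12.86],degrees=True).as_matrix();M[:3,3]=[525.3,-139.6,214]
W=np.linalg.inv(M@p["hand_eye"]);g=cv2.cvtColor(cv2.imread("pics/w1.png"),6).astype(np.float32)
th=np.arange(0,360,2.);K=p["camera_matrix"];prof=0
for r in(20,21,22,23):
    X=np.c_[547+r*np.cos(np.radians(th)),-117+r*np.sin(np.radians(th)),0*th+88.5,0*th+1]@W.T
    u=K[0,2]-K[0,0]*X[:,0]/X[:,2];v=K[1,2]+K[1,1]*X[:,1]/X[:,2]
    prof=prof+cv2.remap(g,u.astype(np.float32)[None],v.astype(np.float32)[None],1)[0]/4
for c in(20,200):
    o=[(int(((t-c+180)%360-180)+c),int(b)) for t,b in zip(th,prof) if abs((t-c+180)%360-180)<32];print(sorted(o))
E
```

```text
time_s: 3.15
ee_pos: [484.4, 228.4, 213.9]
ee_rot: [180.0, 0.0, 52.4]
force: [-0.7, -0.0, 0.1]
gripper_width: 91.4
time_s: 4.15
ee_pos: [484.9, 227.0, 174.3]
ee_rot: [180.0, -0.0, 52.2]
force: [-0.4, -0.5, 0.3]
gripper_width: 91.2
[484.9 227.  174.3] [ 1.7997e+02 -4.0000e-02  5.2180e+01]
(760, array([483.9, 227.7,  65.7]), 'rect', array([484.8, 226.8]), array([13.6, 44.1]), 'axis', np.float64(142.7), array([ 4. , 12.8]))
(1515, array([483.1, 228.3,  34. ]), 'rect', array([484.1, 227.3]), array([53.1, 52. ]), 'axis', np.float64(53.0), array([13.2, 15.9]))
[(-10, 202), (-8, 198), (-6, 189), (-4, 186), (-2, 190), (0, 190), (2, 182), (4, 153), (6, 100), (8, 51), (10, 44), (12, 46), (14, 46), (16, 46), (18, 47), (20, 47), (22, 47), (24, 47), (26, 47), (28, 46), (30, 44), (32, 67), (34, 133), (36, 187), (38, 203), (40, 196), (42, 183), (44, 183), (46, 189), (48, 190), (50, 199)]
[(170, 216), (172, 216), (174, 216), (176, 216), (178, 217), (180, 215), (182, 202), (184, 152), (186, 86), (188, 44), (190, 44), (192, 46), (194, 47), (196, 47), (198, 48), (200, 49), (202, 49), (204, 53), (206, 78), (208, 106), (210, 129), (212, 167), (214, 189), (216, 195), (218, 202), (220, 210), (222, 214), (224, 214), (226, 214), (228, 207), (230, 205)]
```

Lid at (484.9, 227.0), bar axis 142.7°, and the wrist camera agrees with the other two. The slot edges average to 19.2°. Now I descend and grip.

```bash
python3 -m pendant '[{"xyz":[0,0,0.010],"roll":-0.5,"jaw":0.5},{"xyz":[0,0,0.035],"roll":-0.5,"jaw":0.5},{"xyz":[0,0,0.065],"roll":-0.5,"jaw":0.5},{"xyz":[0,0,0.095],"roll":-0.5,"jaw":0.5},{"xyz":[0,0,0.120],"roll":-0.5,"jaw":0.5},{"xyz":[0,0,0.133],"roll":-0.5,"jaw":0.5},{"xyz":[0,0,0.138],"roll":-0.5,"jaw":0.5},{"xyz":[0,0,0.138],"roll":-0.5,"jaw":0.5}]' 40
python3 -m pendant '[{"xyz":[0,0,0],"roll":0,"jaw":0.6},{"xyz":[0,0,0],"roll":0,"jaw":0.7},{"xyz":[0,0,0],"roll":0,"jaw":0.8},{"xyz":[0,0,0],"roll":0,"jaw":0.9},{"xyz":[0,0,0],"roll":0,"jaw":1},{"xyz":[0,0,0],"roll":0,"jaw":1},{"xyz":[0,0,0],"roll":0,"jaw":1},{"xyz":[0,0,0],"roll":0,"jaw":1}]' 40
```

```text
time_s: 5.2
ee_pos: [485.0, 227.0, 36.2]
ee_rot: [180.0, -0.0, 52.7]
force: [0.2, 0.0, -0.4]
gripper_width: 45.5
time_s: 6.2
ee_pos: [484.8, 226.9, 36.1]
ee_rot: [180.0, -0.0, 52.7]
force: [-1.1, -0.4, 2.2]
gripper_width: 13.9
```

```bash
python3 -m pendant '[{"xyz":[0,0,-0.005],"roll":0,"jaw":1},{"xyz":[0,0,-0.020],"roll":0,"jaw":1},{"xyz":[0,0,-0.042],"roll":0,"jaw":1},{"xyz":[0,0,-0.067],"roll":0,"jaw":1},{"xyz":[0,0,-0.092],"roll":0,"jaw":1},{"xyz":[0,0,-0.111],"roll":0,"jaw":1},{"xyz":[0,0,-0.120],"roll":0,"jaw":1},{"xyz":[0,0,-0.120],"roll":0,"jaw":1}]'
python3 -m pendant '[{"xyz":[-0.010,0.011,0],"roll":-3,"jaw":1},{"xyz":[-0.028,0.031,0],"roll":-8,"jaw":1},{"xyz":[-0.050,0.055,0],"roll":-14,"jaw":1},{"xyz":[-0.073,0.080,0],"roll":-20,"jaw":1},{"xyz":[-0.096,0.105,0],"roll":-26,"jaw":1},{"xyz":[-0.119,0.130,0],"roll":-32,"jaw":1},{"xyz":[-0.142,0.155,0],"roll":-38,"jaw":1},{"xyz":[-0.160,0.175,0],"roll":-43,"jaw":1}]'
```

```text
time_s: 7.2
ee_pos: [484.9, 227.0, 156.6]
ee_rot: [180.0, -0.1, 52.7]
force: [0.5, -0.2, -1.1]
gripper_width: 14.2
time_s: 8.2
ee_pos: [526.4, -7.7, 154.9]
ee_rot: [-179.9, -0.0, 95.8]
force: [1.3, 0.2, -0.9]
gripper_width: 13.8
```

```bash
python3 -m pendant '[{"xyz":[-0.023,0.002,0],"roll":-3,"jaw":1},{"xyz":[-0.046,0.004,0],"roll":-6,"jaw":1},{"xyz":[-0.068,0.005,0],"roll":-9,"jaw":1},{"xyz":[-0.088,0.007,0],"roll":-11,"jaw":1},{"xyz":[-0.103,0.008,0],"roll":-12.5,"jaw":1},{"xyz":[-0.112,0.009,0],"roll":-13.5,"jaw":1},{"xyz":[-0.112,0.009,0],"roll":-13.5,"jaw":1},{"xyz":[-0.112,0.009,0],"roll":-13.5,"jaw":1}]'
python3 - <<'E'
from h import *
st=env.state();a,d=env.grab_frame("wrist");P=cloud("wrist",d,st)
print(st["ee_pos"].round(1),st["ee_rot"].round(2),st["force"].round(2))
b,e=env.grab_frame("scene");cv2.imwrite("pics/w3.png",np.hstack([a[60:380,100:460],cv2.resize(b[120:330,60:300],(366,320),interpolation=2)]))
Pt=cloud("scene",e);print(P[200:300:20,276,2].round(0))
print("lid flange/bar in hand, scene:",blob(Pt,(547,-117),45,108,138)); print("bottom", np.nanmin(Pt[...,2][(np.hypot(Pt[...,0]-547,Pt[...,1]+117)<34)&(Pt[...,2]>100)]))
E
```

```text
time_s: 9.2
ee_pos: [546.6, -116.5, 155.7]
ee_rot: [-180.0, -0.0, 109.2]
force: [0.4, -0.2, -0.3]
gripper_width: 13.7
[ 546.6 -116.5  155.7] [-1.7997e+02 -3.0000e-02  1.0918e+02] [ 0.41 -0.19 -0.27]
[131. 168. 184. 186. 252.]
lid flange/bar in hand, scene: (36, array([ 566.6, -110.3,  133.5]), 'rect', array([ 565.9, -111. ]), array([11.4, 20.3]), 'axis', np.float64(93.6), array([3.7, 4.5]))
bottom 128.8747198431264
```

View pics/w3.png

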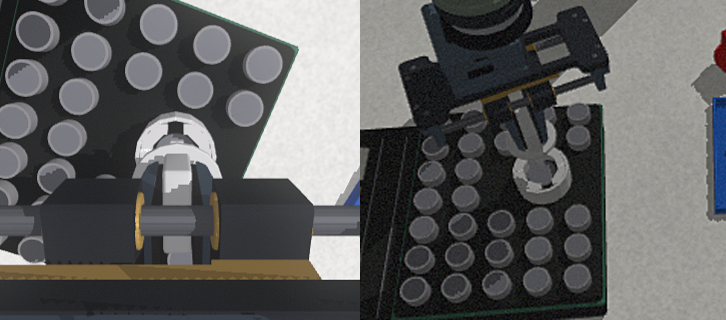

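The wrist view shows the lid straight in the grip. The slot at (178,128) lines up with the bar, above the jar. Descending in steps, watching the force.

```bash
python3 -m pendant '[{"xyz":[0,0,0.004],"roll":0,"jaw":1},{"xyz":[0,0,0.012],"roll":0,"jaw":1},{"xyz":[0,0,0.020],"roll":0,"jaw":1},{"xyz":[0,0,0.028],"roll":0,"jaw":1},{"xyz":[0,0,0.034],"roll":0,"jaw":1},{"xyz":[0,0,0.038],"roll":0,"jaw":1},{"xyz":[0,0,0.040],"roll":0,"jaw":1},{"xyz":[0,0,0.040],"roll":0,"jaw":1}]'
python3 -m pendant '[{"xyz":[0,0,0.001],"roll":0,"jaw":1},{"xyz":[0,0,0.002],"roll":0,"jaw":1},{"xyz":[0,0,0.003],"roll":0,"jaw":1},{"xyz":[0,0,0.004],"roll":0,"jaw":1},{"xyz":[0,0,0.004],"roll":0,"jaw":1},{"xyz":[0,0,0.004],"roll":0,"jaw":1},{"xyz":[0,0,0.004],"roll":0,"jaw":1},{"xyz":[0,0,0.004],"roll":0,"jaw":1}]'
```

```text
time_s: 10.3
ee_pos: [546.9, -117.0, 115.9]
ee_rot: [180.0, 0.0, 109.2]
force: [-0.3, -0.3, -0.1]
gripper_width: 13.7
time_s: 11.3
ee_pos: [546.9, -117.0, 112.0]
ee_rot: [180.0, 0.0, 109.2]
force: [-0.3, 0.1, -1.1]
gripper_width: 14.0
```

```bash
python3 -m pendant '[{"xyz":[0,0,0.001],"roll":0,"jaw":1},{"xyz":[0,0,0.002],"roll":0,"jaw":1},{"xyz":[0,0,0.003],"roll":0,"jaw":1},{"xyz":[0,0,0.004],"roll":0,"jaw":1},{"xyz":[0,0,0.005],"roll":0,"jaw":1},{"xyz":[0,0,0.005],"roll":0,"jaw":1},{"xyz":[0,0,0.005],"roll":0,"jaw":1},{"xyz":[0,0,0.005],"roll":0,"jaw":1}]'
python3 -c "
from workcell import env;s=env.state();print(s['force'],s['torque'])"
```

```text
time_s: 12.3
ee_pos: [546.9, -117.0, 107.0]
ee_rot: [180.0, 0.0, 109.2]
force: [-0.4, 0.3, 2.2]
gripper_width: 13.9
[-0.3663228   0.27792956  2.22066483] [0.17353401 0.02353168 0.0484177 ]
```

```bash
python3 -m pendant '[{"xyz":[0,0,0.001],"roll":0,"jaw":1},{"xyz":[0,0,0.0025],"roll":0,"jaw":1},{"xyz":[0,0,0.004],"roll":0,"jaw":1},{"xyz":[0,0,0.0055],"roll":0,"jaw":1},{"xyz":[0,0,0.007],"roll":0,"jaw":1},{"xyz":[0,0,0.008],"roll":0,"jaw":1},{"xyz":[0,0,0.009],"roll":0,"jaw":1},{"xyz":[0,0,0.009],"roll":0,"jaw":1}]'
python3 -c "
from workcell import env
for i in range(1): s=env.state();print(s['force'],s['torque'])"
```

```text
time_s: 13.3
ee_pos: [546.9, -117.0, 98.3]
ee_rot: [180.0, 0.0, 109.2]
force: [-1.4, 0.4, 6.3]
gripper_width: 14.0
[-1.3866029   0.41109787  6.27436984] [0.2491421  0.3489953  0.02269102]
```

Depth is 21.7 mm and the force is near the spring's value. I'll turn clockwise in small steps, watching the torque.

```bash
python3 -m pendant '[{"xyz":[0,0,0.0005],"roll":0,"jaw":1},{"xyz":[0,0,0.0005],"roll":3,"jaw":1},{"xyz":[0,0,0.0005],"roll":6,"jaw":1},{"xyz":[0,0,0.0005],"roll":9,"jaw":1},{"xyz":[0,0,0.0005],"roll":12,"jaw":1},{"xyz":[0,0,0.0005],"roll":15,"jaw":1},{"xyz":[0,0,0.0005],"roll":18,"jaw":1},{"xyz":[0,0,0.0005],"roll":20,"jaw":1}]'
python3 -c "
from workcell import env
s=env.state();print(s['force'],s['torque'],s['ee_rot'])"
```

```text
time_s: 14.3
ee_pos: [548.1, -117.4, 98.3]
ee_rot: [179.8, 0.1, 89.1]
force: [0.6, -0.2, 7.1]
gripper_width: 13.4
[ 0.59351621 -0.23746814  7.0753058 ] [ 0.07017036 -0.02204278  0.01122416] [1.79828433e+02 5.46841508e-02 8.91132997e+01]
```

```bash
python3 -m pendant '[{"xyz":[0,0,0],"roll":5,"jaw":1},{"xyz":[0,0,0],"roll":10,"jaw":1},{"xyz":[0,0,0],"roll":16,"jaw":1},{"xyz":[0,0,0],"roll":22,"jaw":1},{"xyz":[0,0,0],"roll":28,"jaw":1},{"xyz":[0,0,0],"roll":34,"jaw":1},{"xyz":[0,0,0],"roll":40,"jaw":1},{"xyz":[0,0,0],"roll":43,"jaw":1}]'
python3 -c "
from workcell import env
s=env.state();print(s['force'],s['torque'],s['ee_rot'])"
python3 -m pendant '[{"xyz":[0,0,0],"roll":3,"jaw":1},{"xyz":[0,0,0],"roll":6,"jaw":1},{"xyz":[0,0,0],"roll":9,"jaw":1},{"xyz":[0,0,0],"roll":12,"jaw":1},{"xyz":[0,0,0],"roll":15,"jaw":1},{"xyz":[0,0,0],"roll":18,"jaw":1},{"xyz":[0,0,0],"roll":20,"jaw":1},{"xyz":[0,0,0],"roll":20,"jaw":1}]'
python3 -c "
from workcell import env
s=env.state();print(s['force'],s['torque'],s['ee_rot'],s['qpos'])"
```

```text
time_s: 15.3
ee_pos: [548.3, -117.5, 98.4]
ee_rot: [179.8, -0.1, 46.1]
force: [0.2, -0.8, 6.7]
gripper_width: 14.1
[ 0.16581842 -0.81133423  6.70591662] [-0.00699466 -0.09227992  0.05035219] [ 1.79808819e+02 -8.70551252e-02  4.60771806e+01]
time_s: 16.3
ee_pos: [548.3, -117.5, 98.4]
ee_rot: [179.9, -0.1, 26.2]
force: [0.2, -1.6, 7.1]
gripper_width: 13.5
[ 0.24363778 -1.58009697  7.14358006] [-0.05229875 -0.02083977 -0.01672916] [ 1.79850324e+02 -1.47553509e-01  2.61725088e+01] [-1.32591289e+01  2.25409079e+01  1.01247862e+02 -2.64010616e-02
  5.60021978e+01 -3.94167224e+01]
```

```bash
python3 -m pendant '[{"xyz":[0,0,0],"roll":1,"jaw":1},{"xyz":[0,0,0],"roll":2,"jaw":1},{"xyz":[0,0,0],"roll":3,"jaw":1},{"xyz":[0,0,0],"roll":4,"jaw":1},{"xyz":[0,0,0],"roll":5,"jaw":1},{"xyz":[0,0,0],"roll":5.5,"jaw":1},{"xyz":[0,0,0],"roll":6,"jaw":1},{"xyz":[0,0,0],"roll":6,"jaw":1}]'
python3 -c "
from workcell import env
s=env.state();print(s['force'],s['torque'],s['ee_rot'])"
python3 -m pendant '[{"xyz":[0,0,0],"roll":0.5,"jaw":1},{"xyz":[0,0,0],"roll":1,"jaw":1},{"xyz":[0,0,0],"roll":1.5,"jaw":1},{"xyz":[0,0,0],"roll":2,"jaw":1},{"xyz":[0,0,0],"roll":2,"jaw":1},{"xyz":[0,0,0],"roll":2,"jaw":1},{"xyz":[0,0,0],"roll":2,"jaw":1},{"xyz":[0,0,0],"roll":2,"jaw":1}]'
python3 -c "
from workcell import env
s=env.state();print(s['force'],s['torque'],s['ee_rot'])"
```

```text
time_s: 17.3
ee_pos: [548.3, -117.6, 98.4]
ee_rot: [179.9, -0.2, 20.2]
force: [0.1, -0.6, 6.7]
gripper_width: 13.8
[ 0.08044653 -0.58782055  6.71187399] [-0.01440663 -0.04712934  0.06713214] [ 1.79865728e+02 -1.57774749e-01  2.01890649e+01]
time_s: 18.3
ee_pos: [547.6, -117.6, 98.3]
ee_rot: [179.9, -0.1, 18.2]
force: [-1.7, -1.8, 8.6]
gripper_width: 13.8
[-1.70034339 -1.77925923  8.61846996] [-0.10385434  0.23630527  0.09646489] [ 1.79889543e+02 -8.55359839e-02  1.82082887e+01]
```

Torque and side force are starting to build, so I go on in 1° steps.

```bash
python3 -m pendant '[{"xyz":[0,0,0],"roll":0.5,"jaw":1},{"xyz":[0,0,0],"roll":1,"jaw":1},{"xyz":[0,0,0],"roll":1,"jaw":1},{"xyz":[0,0,0],"roll":1,"jaw":1},{"xyz":[0,0,0],"roll":1,"jaw":1},{"xyz":[0,0,0],"roll":1,"jaw":1},{"xyz":[0,0,0],"roll":1,"jaw":1},{"xyz":[0,0,0],"roll":1,"jaw":1}]'
python3 -c "
from workcell import env
s=env.state();print(s['force'],s['torque'],s['ee_rot'])"
python3 -m pendant '[{"xyz":[0,0,0],"roll":0.5,"jaw":1},{"xyz":[0,0,0],"roll":1,"jaw":1},{"xyz":[0,0,0],"roll":1,"jaw":1},{"xyz":[0,0,0],"roll":1,"jaw":1},{"xyz":[0,0,0],"roll":1,"jaw":1},{"xyz":[0,0,0],"roll":1,"jaw":1},{"xyz":[0,0,0],"roll":1,"jaw":1},{"xyz":[0,0,0],"roll":1,"jaw":1}]'
python3 -c "
from workcell import env
s=env.state();print(s['force'],s['torque'],s['ee_rot'])"
```

```text
time_s: 19.3
ee_pos: [547.3, -117.6, 98.3]
ee_rot: [179.9, -0.0, 17.2]
force: [-1.9, -1.4, 8.3]
gripper_width: 14.0
[-1.88571217 -1.44636115  8.33443951] [-0.17313716  0.2953709   0.17920028] [ 1.79895017e+02 -4.86798713e-02  1.72307605e+01]
time_s: 20.3
ee_pos: [547.3, -117.7, 98.3]
ee_rot: [179.9, -0.0, 16.3]
force: [-1.6, -0.8, 8.5]
gripper_width: 14.0
[-1.56217062 -0.77949746  8.53166704] [-0.05963231  0.32366574  0.6871302 ] [ 1.79873078e+02 -3.52015664e-02  1.63388907e+01]
```

The torque jumped to 0.69 N·m at 16.3°, about 93° from the start: that is the stop. I'll let the spring lift the lid 4 mm while still holding it at the stop.

```bash
python3 -m pendant '[{"xyz":[0,0,-0.0007],"roll":0,"jaw":1},{"xyz":[0,0,-0.0014],"roll":0,"jaw":1},{"xyz":[0,0,-0.002],"roll":0,"jaw":1},{"xyz":[0,0,-0.0027],"roll":0,"jaw":1},{"xyz":[0,0,-0.0034],"roll":0,"jaw":1},{"xyz":[0,0,-0.004],"roll":0,"jaw":1},{"xyz":[0,0,-0.004],"roll":0,"jaw":1},{"xyz":[0,0,-0.004],"roll":0,"jaw":1}]'
python3 -c "
from workcell import env
s=env.state();print(s['force'],s['torque'],s['ee_rot'])"
```

```text
time_s: 21.3
ee_pos: [547.2, -117.5, 99.5]
ee_rot: [180.0, 0.0, 16.2]
force: [4.1, -3.8, -12.3]
gripper_width: 14.0
[  4.13300655  -3.79674832 -12.25471713] [-0.8808734  -1.07514892  0.71438931] [1.79957525e+02 3.72233163e-02 1.62152044e+01]
```

The lid is held at 20.5 mm depth while I pull up: the lugs aren't in the notches, perhaps jammed against the stop by the turning torque. I'll press back down, ease the torque by 1° and try again.

```bash
python3 -m pendant '[{"xyz":[0,0,0.001],"roll":0,"jaw":1},{"xyz":[0,0,0.002],"roll":0,"jaw":1},{"xyz":[0,0,0.003],"roll":0,"jaw":1},{"xyz":[0,0,0.004],"roll":0,"jaw":1},{"xyz":[0,0,0.004],"roll":-0.5,"jaw":1},{"xyz":[0,0,0.004],"roll":-0.8,"jaw":1},{"xyz":[0,0,0.004],"roll":-0.8,"jaw":1},{"xyz":[0,0,0.004],"roll":-0.8,"jaw":1}]'
python3 -c "
from workcell import env
s=env.state();print(s['force'],s['torque'],s['ee_rot'])"
python3 -m pendant '[{"xyz":[0,0,-0.0005],"roll":0,"jaw":1},{"xyz":[0,0,-0.001],"roll":0,"jaw":1},{"xyz":[0,0,-0.0015],"roll":0,"jaw":1},{"xyz":[0,0,-0.002],"roll":0,"jaw":1},{"xyz":[0,0,-0.0025],"roll":0,"jaw":1},{"xyz":[0,0,-0.0025],"roll":0,"jaw":1},{"xyz":[0,0,-0.0025],"roll":0,"jaw":1},{"xyz":[0,0,-0.0025],"roll":0,"jaw":1}]'
python3 -c "
from workcell import env
s=env.state();print(s['force'],s['torque'],s['ee_rot'])"
```

```text
time_s: 22.3
ee_pos: [547.3, -117.5, 99.2]
ee_rot: [179.9, -0.1, 16.9]
force: [-0.5, -5.3, 6.5]
gripper_width: 13.6
[-0.47675419 -5.26535924  6.45104125] [-0.97493143  0.05918029  0.32003553] [ 1.79919391e+02 -8.91166954e-02  1.69088604e+01]
time_s: 23.3
ee_pos: [547.2, -117.4, 99.7]
ee_rot: [180.0, -0.0, 16.9]
force: [1.8, -5.0, -0.7]
gripper_width: 14.2
[ 1.84644978 -4.99591228 -0.73280177] [-1.15799247 -0.52481202  0.32992767] [ 1.79955442e+02 -2.53162650e-02  1.69411360e+01]
```

```bash
python3 -m pendant '[{"xyz":[0,0,0.001],"roll":0,"jaw":1},{"xyz":[0,0.0005,0.002],"roll":0,"jaw":1},{"xyz":[0,0.001,0.003],"roll":0,"jaw":1},{"xyz":[0,0.001,0.0035],"roll":0,"jaw":1},{"xyz":[0,0.001,0.0035],"roll":0.4,"jaw":1},{"xyz":[0,0.001,0.0035],"roll":0.8,"jaw":1},{"xyz":[0,0.001,0.0035],"roll":0.8,"jaw":1},{"xyz":[0,0.001,0.0035],"roll":0.8,"jaw":1}]'
python3 -c "
from workcell import env
s=env.state();print(s['force'],s['torque'],s['ee_rot'])"
```

```text
time_s: 24.3
ee_pos: [547.3, -117.5, 98.9]
ee_rot: [180.0, -0.1, 16.2]
force: [-2.9, -2.1, 14.4]
gripper_width: 13.5
[-2.9114586  -2.11889934 14.35039208] [-0.39228684  0.52550427  0.70648559] [ 1.79999471e+02 -7.62858940e-02  1.62036431e+01]
```

The stop is at the same angle again (torque 0.7 N·m). The lid is fully down, so I let it go and look.

```bash
python3 -m pendant '[{"xyz":[0,0,0],"roll":0,"jaw":1},{"xyz":[0,0,0],"roll":0,"jaw":1},{"xyz":[0,0,0],"roll":0,"jaw":0.82},{"xyz":[0,0,0],"roll":0,"jaw":0.8},{"xyz":[0,0,0],"roll":0,"jaw":0.75},{"xyz":[0,0,0],"roll":0,"jaw":0.7},{"xyz":[0,0,0],"roll":0,"jaw":0.65},{"xyz":[0,0,0],"roll":0,"jaw":0.65}]' 3
python3 - <<'E'
from h import *
s=env.state();print(s['force'],s['torque'],s['ee_rot'])
b,e=env.grab_frame("scene");P=cloud("scene",e)
print("flange/bar z", [blob(P,(547,-117),34,z,z+3) for z in(92,96,100)]);
st=env.state();a,d=env.grab_frame("wrist");W=cloud("wrist",d,st)
Z=W.reshape(-1,3);m=np.hypot(Z[:,0]-547,Z[:,1]+117)<30;print(np.histogram(Z[m,2],bins=np.arange(84,134,2)))
cv2.imwrite("pics/w4.png",np.hstack([a[60:380,100:460],cv2.resize(b[170:290,120:257],(366,320),interpolation=2)]))
E
```

```text
time_s: 25.3
ee_pos: [548.0, -116.7, 97.6]
ee_rot: [-179.9, -0.2, 16.0]
force: [1.0, -0.5, 5.5]
gripper_width: 32.0
[ 1.00507179 -0.48648567  5.45067831] [-0.02972048 -0.2872553   0.04932356] [-1.79887275e+02 -1.76028617e-01  1.60078599e+01]
flange/bar z [0, 0, 0]
(array([  11,  182,  524,   13,    4,   48,  608, 1328,   82,   93,   87,
         89,   85,  104,   92,  102,  102,  102,  117,  100,  118,  131,
        766,  983]), array([ 84,  86,  88,  90,  92,  94,  96,  98, 100, 102, 104, 106, 108,
       110, 112, 114, 116, 118, 120, 122, 124, 126, 128, 130, 132]))
```

View pics/w4.png

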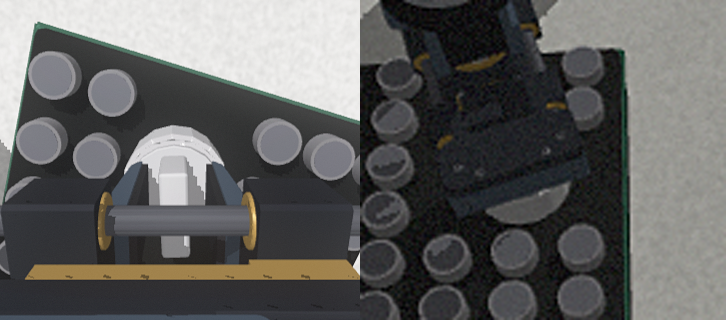

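The jaws are open, but the fingertips (z 97.6) bear on the flange, which the spring pushes up with 5.5 N. I raise them straight up.

```bash
python3 -m pendant '[{"xyz":[0,0,-0.001],"roll":0,"jaw":0.65},{"xyz":[0,0,-0.002],"roll":0,"jaw":0.65},{"xyz":[0,0,-0.003],"roll":0,"jaw":0.65},{"xyz":[0,0,-0.005],"roll":0,"jaw":0.65},{"xyz":[0,0,-0.007],"roll":0,"jaw":0.65},{"xyz":[0,0,-0.008],"roll":0,"jaw":0.65},{"xyz":[0,0,-0.008],"roll":0,"jaw":0.65},{"xyz":[0,0,-0.008],"roll":0,"jaw":0.65}]'
cat > chk.py <<'E'
from h import *
st=env.state();print(st['force'].round(2),st['torque'].round(2));a,d=env.grab_frame("wrist");W=cloud("wrist",d,st)
cv2.imwrite("pics/wl.png",a)
Z=W.reshape(-1,3);m=np.hypot(Z[:,0]-547,Z[:,1]+117)<32;z=Z[m,2]
for n,lo,hi in(("rim",84,91),("flange",94,112),("bar",122,145)):
    q=z[(z>lo)&(z<hi)];print(n,len(q),np.median(q).round(2))
print(blob(W,(547,-117),32,126,145))
print("plane", [ (blob(W,(547,-117),28,94,112))])
Q=Z[m&(Z[:,2]>95)&(Z[:,2]<111)];c=np.linalg.lstsq(np.c_[Q[:,:2]-[547,-117],np.ones(len(Q))],Q[:,2],rcond=None)[0];print("flange tilt deg",np.degrees(c[:2]).round(2),c[2].round(2))
E
python3 chk.py
```

```text
time_s: 26.4
ee_pos: [547.0, -118.0, 104.3]
ee_rot: [-180.0, 0.0, 16.2]
force: [0.1, -0.0, 0.6]
gripper_width: 31.8
[ 0.1  -0.05  0.56] [-0.02 -0.13  0.04]
rim 1198 88.35
flange 2449 101.09
bar 2773 132.89
(2550, array([ 544.6, -108.6,  133.9]), 'rect', array([ 543.3, -116.9]), array([52.8, 44.9]), 'axis', np.float64(138.9), array([12.7, 12.9]))
plane [(2432, array([ 544.1, -106.3,  101.8]), 'rect', array([ 545.1, -109.1]), array([44.8, 38.2]), 'axis', np.float64(18.6), array([10.8, 12.4]))]
flange tilt deg [-0.48  0.67] 101.5
```

The flange now stands 12.7 mm above the rim. Locked should give 12, short of the stop 9, and sprung up 19. So it looks locked. I retract and check from above.

```bash
python3 -m pendant '[{"xyz":[0,0,-0.005],"roll":0,"jaw":0.6},{"xyz":[0,0,-0.020],"roll":0,"jaw":0.6},{"xyz":[0,0,-0.040],"roll":0,"jaw":0.6},{"xyz":[0,0,-0.065],"roll":0,"jaw":0.6},{"xyz":[0,0,-0.090],"roll":0,"jaw":0.6},{"xyz":[0,0,-0.108],"roll":0,"jaw":0.6},{"xyz":[0,0,-0.115],"roll":0,"jaw":0.6},{"xyz":[0,0,-0.115],"roll":0,"jaw":0.6}]'
python3 chk.py
python3 - <<'E'
from h import *
a=cv2.imread("pics/wl.png");b,_=env.grab_frame("top");c,_=env.grab_frame("scene")
cv2.imwrite("pics/fin.png",np.hstack([a[60:380,120:440],cv2.resize(c[120:290,100:440],(480,320),interpolation=2)]))
E
```

```text
time_s: 27.45
ee_pos: [547.3, -118.0, 220.1]
ee_rot: [180.0, -0.1, 16.2]
force: [-0.1, 0.4, 0.4]
gripper_width: 36.6
[-0.14  0.38  0.43] [-0.   -0.11 -0.02]
rim 658 88.29
flange 1752 101.04
bar 869 132.84
(854, array([ 546.8, -115.9,  132.8]), 'rect', array([ 547.1, -117. ]), array([13.9, 44.4]), 'axis', np.float64(107.5), array([ 4. , 12.8]))
plane [(1752, array([ 546.5, -114.7,  101.1]), 'rect', array([ 546.8, -116.2]), array([52.3, 51.6]), 'axis', np.float64(16.8), array([13.3, 15.7]))]
flange tilt deg [0.01 0.22] 101.09
```

View pics/fin.png

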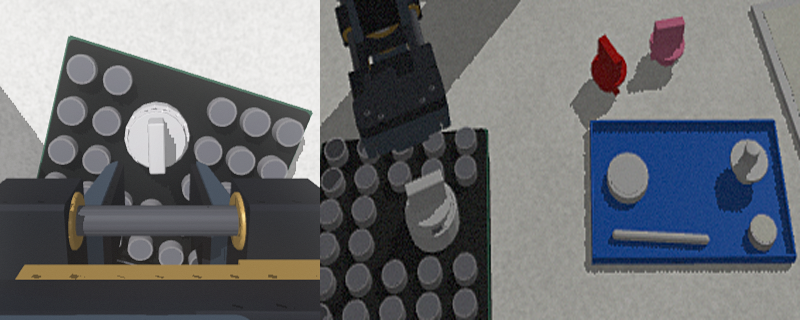

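```bash
python3 -c "
from workcell import env
print(env.job_done())"
```

```text
the job is handed in; nothing more can be done
None
```

The bar-grip lid is in the jar and, by my last measurements, locked. I gripped it across the bar, lined its lugs up with the slots (about 19°), pressed it about 22 mm in and turned it clockwise to the stop. I then let go, backed off and handed the job in at 27.5 s of the 72 s allowed.

**Checks that passed:**
- **Height:** after letting go, the flange stood 12.7 mm above the rim. Locked should give 12 mm, short of the stop 9 mm, and sprung up 19 mm.
- **Position:** the lid is level and centred at about (547, -117), with its bar at 107.5°, about 88° from the slots.
- **Surroundings:** in the last scene view, the other two lids, the pen, the small pot and the pink and red lids looked undisturbed. That crop did not show the glue bottle, big jar or scoop, but the arm did not go near them.

**Checks that disagreed:**
- **Lift at the stop:** my first try at raising the lid while still gripping it pulled with about 12 N and did not bring the lugs into the notches. I pressed it back to the stop (up to 14 N and 0.7 N·m), opened the jaws and raised the fingers, and the spring lifted it into place.
- **Spring force:** it read 1 to 2 N below the stated value on the way in.
- **Depth:** the flange height puts the lid 16.3 mm under the rim rather than 17 mm, within the camera's calibration error of about 2 mm.

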